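# Seat the sugaring probe and hold the checker's dial at the third click

### The job

Take the stainless thermometer probe out of the wooden rack and drop it tip-down, all the way, into the narrow well of the grey probe checker, and let go of it. Then turn the checker's spring-return dial clockwise past the first two clicks to the third, its pointer at the long mark, and keep it held there against the spring: finish while still holding the dial, because it runs back if released. Leave the awl in the rack and everything else on the bench where it is.

Things in the scene. Friction and masses are not known exactly. Their poses are not given: they have to be found in the camera images.
- probe: stainless thermometer probe, loose, upright in one of the rack's two holes: stem 10 mm in diameter, 90 mm long (tapered to 7 mm over the last 6 mm) below a smooth cylindrical handle 22 mm in diameter, 50 mm long (140 mm overall, 50 to 100 g). Origin at the stem's tip, z up the probe; the handle spans z = 90 to 140 mm. In the rack the tip is 10 mm above the bench.
- rack: dark wooden block, fixed, 60 mm (x) x 150 mm (y) x 60 mm high, with two holes 12 mm wide and 50 mm deep in its top, at y = -45 and +45 mm; one holds the probe, the other the awl. Origin at the centre of its underside.
- checker: grey probe checker, a fixed box 160 mm (x) x 250 mm (y) x 80 mm high; the well is at y = +70 mm and the dial's axis at y = -60 mm of its top. Origin at the centre of its underside.
- well_mouth (a point): centre of the mouth of the checker's well, at the top of a steel collar (32 mm outside, 22 mm inside diameter, 6 mm high, its top 86 mm above the bench). Below the collar the well is 15 mm wide; its floor is 71 mm below this point. Fully seated, the probe's tip stands on that floor and its handle starts 19 mm above this point.
- dial (a joint): angle of the dial in rad: 0 at rest, growing clockwise seen from above; clicks at 0.4, 0.8 and 1.2, hard stop at 1.5. A spring always drives it back to 0 (about 0.04 N m at rest, 0.1 N m at the third click; the clicks add or take up to about 0.025 N m) and no click holds it by itself.
- dial_grip (a point): point on the dial's upright axis, inside its bar grip, 114 mm above the bench; turns with the dial. The dial is a black disc 64 mm wide, its top 22 mm below this point, with a bar grip across it 50 mm long (this point's x), 12 mm thick (y), its top 6 mm above this point. x points to the steel pointer on the rim, at rest 0.6 rad counter-clockwise from the checker's +x.
- third_mark (a point): middle of the long mark (22 mm) on the checker's top, 53 mm from the dial's axis: the pointer is at it at the third click (1.2 rad). The two 10 mm marks before it are the first and second clicks, the shortest is rest.
- awl: awl upright in the other hole of the rack, with a ball-shaped wooden knob 36 mm in diameter, 118 mm overall; leave it. Origin at its tip.
- whistle: red plastic whistle lying on the bench, 48 mm long, 18 mm high; leave it. Origin under its round chamber.
- padlock: steel padlock lying flat, shackle open, 40 x 46 x 22 mm plus 36 mm of shackle along x; leave it. Origin under the centre of its case.
- coaster: blue ceramic coaster, 100 mm in diameter, 8 mm thick; leave it. Origin at the centre of its underside.
- mug: white mug on the coaster, 76 mm in diameter and 90 mm high, handle to its +y; leave it. Origin at the centre of its underside.
- torch: aluminium torch standing on its lens, 44 mm in diameter at the foot, 115 mm high; leave it. Origin at the centre of its underside.
- tin: flat steel tin of boot wax, 76 mm in diameter, 30 mm high; leave it. Origin at the centre of its underside.
Things that resemble listed ones, but are neither listed nor needed, are in the scene too. Leave any yellow look-alike of the probe alone.

How it is judged:
On the way, in this order (a step that is already met when the one before it is completed fails the run):
1. the probe stands tip-down on the floor of the checker's well, released (horizontal distance between probe and well_mouth below 0.006 m and z of probe in the frame of well_mouth below -0.063 m and angle between probe's own z axis and vertical below 0.15 rad and contact force between the fingers and probe below 0.05 N and value of joint dial below 0.3 rad), for 0.2 s.
2. the fingers hold the dial at the third click (value of joint dial between 1.07 and 1.33 rad and contact force between the fingers and dial above 0.5 N), for 0.4 s.
At the end, for the whole second after the job is handed in: The probe stands in the well (tip within 6 mm of its axis and 8 mm of its floor, tilt under 0.15 rad), not touched by the fingers; the fingers hold the dial still within 0.13 rad of the third click (1.2 rad) with at least 0.5 N of contact, and keep holding it (all of step 2 and horizontal distance between probe and well_mouth below 0.006 m and z of probe in the frame of well_mouth below -0.063 m and angle between probe's own z axis and vertical below 0.15 rad and contact force between the fingers and probe below 0.05 N and velocity of joint dial between -0.1 and 0.1 rad/s); the arm keeps its last pose, push and grip.
It fails at once if the awl is pulled up or moved more than 30 mm (distance of awl from where it was at the start of the episode above 0.03 m).
It fails at once if another thing on the bench is moved more than 30 mm (distance of any of whistle, padlock, coaster, mug, torch, tin from where it was at the start of the episode above 0.03 m).
It also fails if it takes over 56 s, if anything falls off the work surface, if the arm or the gripper's body presses on something with over 40 N, if the wrist force passes 120 N, or if a joint passes its speed limit or range.

### The arm

A 6-joint arm with a two-finger parallel gripper is mounted at the origin on the work surface. World frame = base frame: x ahead of the robot, y to its left, z up, the work surface at z = 0. Lengths are in m, angles in rad, forces in N, time in s.
With the tool pointing down it reaches from about 0.2 to 0.875 m from the base axis. Payload 3.4 kg.
Tool frame: the origin (TCP) lies midway between the tips of the shut fingers; the grasp point (between the pads) lies grasp_offset behind it (grasp_offset is the distance from the TCP to the grasp point, in m); z points along the fingers, y is the direction in which the jaws open and shut (so a half turn about z gives the same grasp; the last joint's range is limited). The gripper opens to 94 mm and grips with 3 to 60 N. Pads are 16 mm wide; open, the fingers measure 119 mm over their backs; the gripper's body (75 mm by 177 mm) begins 78 mm behind the grasp point.
Start: joints at [1.064, 0.276, 1.505, -0, 1.361, -0.121], TCP at [0.216, 0.533, 0.205] pointing down, gripper open.
Joint ranges: [-2.89, 2.89], [-0.75, 2.08], [0.22, 2.7], [-1.18, 4.32], [0.11, 2.71], [-2.7, 2.7]. Speed limits (rad/s): [2.57, 2.57, 3.14, 3.14, 3.14, 3.14].

### API

Orientations are given as a unit quaternion [x, y, z, w].
In Python, from rig import get_obs, read_camera, calibration, close_job, grasp_offset gives the robot as it stands.
- The arm moves only by the tool send_rows, never from a script. Its argument "rows" is a list of rows, each an object of numbers: "tx", "ty", "tz": the shift along the tool's x, y, z in cm; "wx", "wy", "wz": the turn, a rotation vector about the tool's x, y, z in rad; "gripper": the closure, from 0 (fully open) to 1 (shut). A call has 1 to 5 rows; each row shifts and turns the pose as measured when the row begins, along the tool's axes as they then stand; what a row does not reach is not made up. A row lasts 1/12 s, in which the tool goes at most 41.7 mm and 7.16 degrees, less where a joint would pass 70% of its speed; a pose out of reach is approached as far as the arm can. A call with a gripper value outside its range is refused whole. The fingers move at their own pace and stop on an object; the grip force is fixed at half the most. Time passes only in rows, so rows that do not move let the fingers close. It gives the time, the measured TCP pose, the force and the opening at its end, in the units of the state.
- get_obs(): the state, without advancing time (a new reading comes with each control period).
- read_camera(name): name is "scene" or "top" or "wrist"; returns the picture (384x512x3 uint8, red, green, blue); there is no depth.
- calibration(name): a dict with "fx", "fy", "cx", "cy" (pixels), "rvec" (rotation vector, rad) and "tvec" (3), from world to camera coordinates, as OpenCV has them. Camera axes: x right, y down, z forward; pixel columns grow to the right and rows downward; lengths in m; the calibration is good to about 2 mm. A picture is of the moment at which its call begins: read the wrist's pose just before it. calibration takes no time and is no camera call; for the wrist camera it gives the pose at the moment of the call.
- close_job(): hands the job in, once; it reports no verdict.
The state is a dict: "clock": time; "qpos": joint angles; "joint_vel": joint speeds; "joint_efforts": joint torques, N m; "position": TCP position; "tool_rot": TCP orientation; "wrist_force": force on the tool from outside, world axes, zero at the start; "ft_torque": the same for the moment, N m; "width": opening from 0.0 (shut) to 1.0 (fully open).
Only numpy, scipy, OpenCV 4.12 (cv2) and the standard library are available. Lean on these libraries where they do the work, as an engineer would, in place of code of your own. Each camera call takes 0.05 s, during which the arm holds its last target. There are 200 camera calls.

## Working session

There is one attempt and no reset: what is moved stays moved. The work goes in short steps, Python scripts to look and compute and a tool call to move; the robot and the scene stay as the last step left them, time stands still between calls to the robot, and variables do not carry over. Pictures are saved under pics/ and viewed, about 8 in all and at most 12, crops included, and the job is handed in when it is done.

Besides the shell and the picture viewer there is one more tool, called after "Emit:" as a command line: name --argument value ..., lists and objects as JSON in quotes. send_rows: Moves the arm, as the interface text tells. Its arguments: {"type":"object","properties":{"rows":{"type":"array"}},"required":["rows"]}

```bash
mkdir -p pics; ls
python3 - <<'E'
from rig import *
import cv2,numpy as np
print(get_obs(),grasp_offset)
for n in("scene","top"):
    im=read_camera(n);cv2.imwrite(f"pics/{n}0.png",cv2.cvtColor(im,cv2.COLOR_RGB2BGR));print(n,calibration(n))
a=cv2.imread("pics/scene0.png");b=cv2.imread("pics/top0.png")
cv2.imwrite("pics/top0b.png",cv2.resize(b,(800,600),interpolation=2))
cv2.imwrite("pics/scene0b.png",cv2.resize(a,(800,600),interpolation=2))
E
```

```text
pics
{'clock': 0.0, 'qpos': array([ 1.06399516e+00,  2.76576075e-01,  1.50612785e+00, -1.92009213e-05,
        1.36068467e+00, -1.21000321e-01]), 'joint_vel': array([ 6.75955559e-04, -1.13479308e-04,  6.32905108e-04, -1.36903951e-03,
        5.13195782e-05, -1.96503030e-03]), 'joint_efforts': array([-7.79956827e-04, -4.04589379e+01, -2.37231284e+01,  7.01308320e-02,
        3.41850054e-02, -1.11931674e-04]), 'position': array([0.21610691, 0.53222981, 0.20461764]), 'tool_rot': array([ 1.91704274e-01,  9.81452324e-01, -8.56994165e-04, -2.68339568e-04]), 'wrist_force': array([-0.47949973, -0.10081142,  0.13368566]), 'ft_torque': array([ 0.00485613,  0.00213742, -0.00183114]), 'width': 1.0008549859868803} 0.0188
scene {'fx': 491.43228509911626, 'fy': 491.43228509911626, 'cx': 263.09250176886616, 'cy': 187.4655511983618, 'rvec': array([ 2.04184256,  1.08652659, -0.54658331]), 'tvec': array([-0.26839203, -0.19218153,  1.51731652])}
top {'fx': 472.4586785757386, 'fy': 472.4586785757386, 'cx': 251.894502242954, 'cy': 189.08951262342487, 'rvec': array([ 2.22163463, -1.96078871,  0.23141845]), 'tvec': array([-0.06102573,  0.5672473 ,  1.04756251])}
```

View pics/top0b.png

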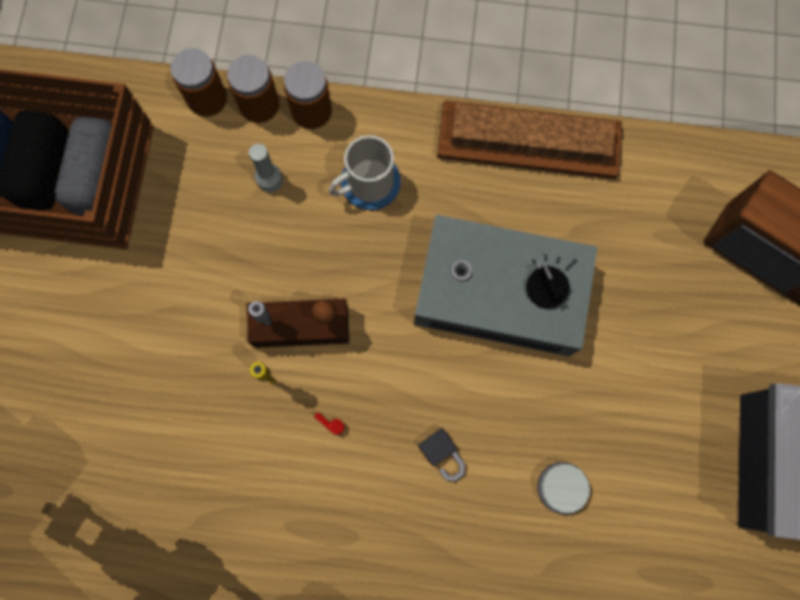

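View pics/scene0b.png

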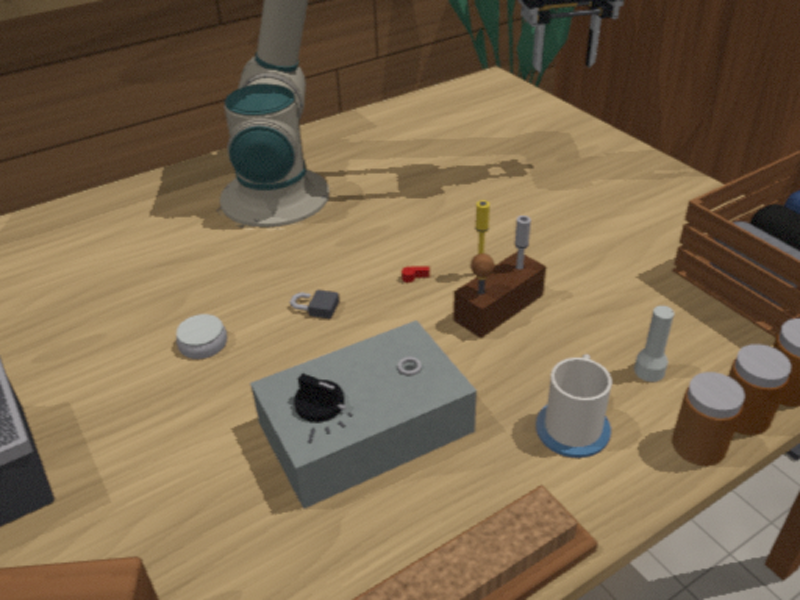

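Top view (800x600): the candidates are a steel handle in the rack at (257,309), a yellow look-alike beside the rack at (259,370), and the awl knob at (323,311). The probe is the steel one in the rack. The collar is at (461,270) and the dial at (548,288). Next I measure these and confirm in a crop.

```bash
cat > h.py <<'E'
from rig import *
import cv2,numpy as np
from scipy.spatial.transform import Rotation as R
def K(c): return np.array([[c["fx"],0,c["cx"]],[0,c["fy"],c["cy"]],[0,0,1]])
def plane(c,uv,z):
    M=R.from_rotvec(c["rvec"]).as_matrix(); o=-M.T@c["tvec"]
    d=M.T@np.linalg.inv(K(c))@np.array([uv[0],uv[1],1.]); return o+d*(z-o[2])/d[2]
def proj(c,p): return cv2.projectPoints(np.array([p],float),c["rvec"],c["tvec"],K(c),None)[0].ravel()
def tri(c1,u1,c2,u2):
    P=[K(c)@np.c_[R.from_rotvec(c["rvec"]).as_matrix(),c["tvec"]] for c in(c1,c2)]
    X=cv2.triangulatePoints(P[0],P[1],np.array(u1,float),np.array(u2,float)).ravel();return X[:3]/X[3]
def totool(p,o=None):
    "world displacement to point p from TCP, in tool axes, cm"
    o=o or get_obs(); return R.from_quat(o["tool_rot"]).inv().apply(np.array(p)-o["position"])*100
E
python3 - <<'E'
from h import *
ct,cs=calibration("top"),calibration("scene")
s=.64
f=lambda u,v:((u+.5)*s-.5,(v+.5)*s-.5)
for n,t,sc,z in[("probe top",(257,308),(523,219),.150),("collar",(461,270),(410,366),.086),("dial disc",(548,288),(319,401),.092),("knob",(323,311),(483,265),.11),("yellow",(259,370),(483,205),.15)]:
    print(n,plane(ct,f(*t),z).round(4),plane(cs,f(*sc),z).round(4),tri(ct,f(*t),cs,f(*sc)).round(4))
# checker top corners at z=.08
for p in[(434,217),(596,246),(579,349),(416,319)]: print(plane(ct,f(*p),.08).round(4))
for p in[(247,303),(347,299),(350,342),(249,346)]: print(plane(ct,f(*p),.06).round(4))
t=cv2.imread("pics/top0.png");sc=cv2.imread("pics/scene0.png")
up=lambda a,x,y,w=80:cv2.resize(a[y:y+w,x:x+w],(400,400),interpolation=cv2.INTER_CUBIC)
cv2.imwrite("pics/crop1.png",np.hstack([np.vstack([up(t,145,175),])  ,up(t,270,140,120)]))
E
```

```text
probe top [0.5099 0.1937 0.15  ] [0.5129 0.1911 0.15  ] [0.5102 0.1939 0.1475]
collar [ 0.6173 -0.0851  0.086 ] [ 0.6249 -0.0892  0.086 ] [ 0.6192 -0.0856  0.0794]
dial disc [ 0.6043 -0.2151  0.092 ] [ 0.6172 -0.2205  0.092 ] [ 0.6074 -0.2168  0.0811]
knob [0.525  0.1072 0.11  ] [0.5288 0.1045 0.11  ] [0.5255 0.1074 0.1068]
yellow [0.4252 0.1767 0.15  ] [0.4467 0.1656 0.15  ] [0.4273 0.1804 0.1343]
[ 0.6972 -0.0359  0.08  ]
[ 0.682  -0.2845  0.08  ]
[ 0.5214 -0.2694  0.08  ]
[ 0.5361 -0.0272  0.08  ]
[0.5329 0.2289 0.06  ]
[0.5579 0.0798 0.06  ]
[0.4932 0.0663 0.06  ]
[0.4684 0.2148 0.06  ]
```

View pics/crop1.png

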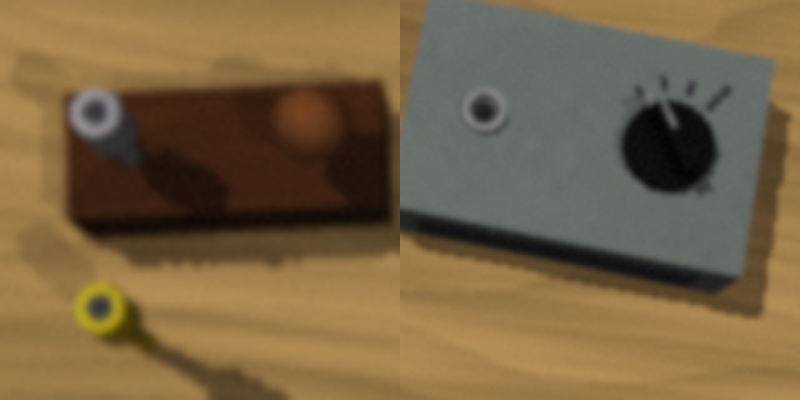

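The crop confirms it: a steel-grey handle stands in the rack hole and the yellow look-alike stands outside the rack. The dial pointer is at its rest mark. I'm moving above the probe with the jaws part-closed.

Emit:
send_rows --rows '[{"tx": -3.3, "ty": -1.7, "gripper": 0.4}, {"tx": -3.3, "ty": -1.7, "gripper": 0.4}, {"tx": -3.3, "ty": -1.7, "gripper": 0.4}, {"tx": -3.3, "ty": -1.7, "gripper": 0.4}, {"tx": -3.3, "ty": -1.7, "gripper": 0.4}]'

```text
schema error: expected keys tx, ty, tz, wx, wy, wz, gripper
```

Emit:
send_rows --rows '[{"tx": -3.3, "ty": -1.7, "gripper": 0.4}, {"tx": -3.3, "ty": -1.7, "gripper": 0.4}, {"tx": -3.3, "ty": -1.7, "gripper": 0.4}, {"tx": -3.3, "ty": -1.7, "gripper": 0.4}, {"tx": 0, "ty": 0, "gripper": 0.4}]'

```text
schema error: expected keys tx, ty, tz, wx, wy, wz, gripper
```

Run:
```python
from h import *
o=get_obs();print(o["position"],o["tool_rot"],o["width"],totool([.5095,.1935,.205]))
```

```text
[0.21615356 0.5323035  0.20471381] [ 1.91708102e-01  9.81451664e-01 -7.61901771e-04 -2.31433406e-04] 1.0064044281069897 [-3.99277617e+01 -2.03512675e+01 -2.85134591e-03]
```

All keys are needed in every row.

Emit:
send_rows --rows '[{"tx": -3.3, "ty": -1.7, "tz": 0, "wx": 0, "wy": 0, "wz": 0, "gripper": 0.4}, {"tx": -3.3, "ty": -1.7, "tz": 0, "wx": 0, "wy": 0, "wz": 0, "gripper": 0.4}, {"tx": -3.3, "ty": -1.7, "tz": 0, "wx": 0, "wy": 0, "wz": 0, "gripper": 0.4}, {"tx": -3.3, "ty": -1.7, "tz": 0, "wx": 0, "wy": 0, "wz": 0, "gripper": 0.4}, {"tx": -3.3, "ty": -1.7, "tz": 0, "wx": 0, "wy": 0, "wz": 0, "gripper": 0.4}]'

```text
clock: 0.52
position: [0.3354, 0.3923, 0.2013]
tool_rot: [0.185, 0.983, -0.001, -0.003]
wrist_force: [1.2, 0.2, 0.4]
width: 0.682
```

Emit:
send_rows --rows '[{"tx": -3.3, "ty": -1.7, "tz": 0, "wx": 0, "wy": 0, "wz": 0, "gripper": 0.4}, {"tx": -3.3, "ty": -1.7, "tz": 0, "wx": 0, "wy": 0, "wz": 0, "gripper": 0.4}, {"tx": -3.3, "ty": -1.7, "tz": 0, "wx": 0, "wy": 0, "wz": 0, "gripper": 0.4}, {"tx": -3.3, "ty": -1.7, "tz": 0, "wx": 0, "wy": 0, "wz": 0, "gripper": 0.4}, {"tx": 0, "ty": 0, "tz": 0, "wx": 0, "wy": 0, "wz": 0, "gripper": 0.4}]'

```text
clock: 0.93
position: [0.4401, 0.2696, 0.1991]
tool_rot: [0.187, 0.982, -0.003, -0.002]
wrist_force: [0.2, 0.4, -0.2]
width: 0.603
```

Run:
```python
from h import *
o=get_obs();print(o["clock"],o["position"],o["tool_rot"],o["width"],totool([.5095,.1935,.205]))
```

```text
0.9333 [0.44007333 0.26964343 0.19907231] [ 0.18699346  0.98235327 -0.00318418 -0.00231547] 0.6034746618440466 [-9.25260474 -4.53536998 -0.59156027]
```

Emit:
send_rows --rows '[{"tx": -3.0, "ty": -1.5, "tz": -0.2, "wx": 0, "wy": 0, "wz": 0, "gripper": 0.4}, {"tx": -3.0, "ty": -1.5, "tz": -0.2, "wx": 0, "wy": 0, "wz": 0, "gripper": 0.4}, {"tx": -3.0, "ty": -1.5, "tz": -0.2, "wx": 0, "wy": 0, "wz": 0, "gripper": 0.4}, {"tx": 0, "ty": 0, "tz": 0, "wx": 0, "wy": 0, "wz": 0, "gripper": 0.4}, {"tx": 0, "ty": 0, "tz": 0, "wx": 0, "wy": 0, "wz": 0, "gripper": 0.4}]'

```text
clock: 1.35
position: [0.5085, 0.1909, 0.2027]
tool_rot: [0.189, 0.982, -0.003, -0.005]
wrist_force: [-0.4, -0.3, 0.4]
width: 0.601
```

Run:
```python
from h import *
o=get_obs();print(o["clock"],o["position"],o["tool_rot"],o["width"],totool([.5095,.1935,.12]))
c=calibration("wrist");im=read_camera("wrist")
cv2.imwrite("pics/w1.png",cv2.cvtColor(im,cv2.COLOR_RGB2BGR))
print(c,proj(c,[.5095,.1935,.15]))
```

```text
1.35 [0.50848467 0.19090145 0.20270723] [ 0.18893946  0.98196991 -0.0032023  -0.00516848] 0.6013070259814368 [-0.07179116  0.34713817  8.26783083]
{'fx': 281.58836477427354, 'fy': 281.58836477427354, 'cx': 250.85328863660953, 'cy': 195.84887508954253, 'rvec': array([-2.42177024, -1.64447871, -0.19113295]), 'tvec': array([-0.36245208, -0.41372885,  0.29423679])} [255.91949245 211.24824273]
```

View pics/w1.png

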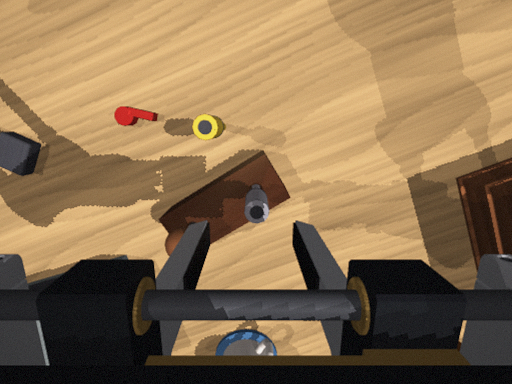

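Wrist view: the probe's handle top is at (257,212), predicted at (256,211), so the position holds. Descending.

Emit:
send_rows --rows '[{"tx": -0.1, "ty": 0.35, "tz": 2.0, "wx": 0, "wy": 0, "wz": 0, "gripper": 0.4}, {"tx": 0, "ty": 0, "tz": 2.0, "wx": 0, "wy": 0, "wz": 0, "gripper": 0.4}, {"tx": 0, "ty": 0, "tz": 0, "wx": 0, "wy": 0, "wz": 0, "gripper": 0.4}]'

```text
clock: 1.65
position: [0.5087, 0.1968, 0.1623]
tool_rot: [0.187, 0.982, -0.002, -0.004]
wrist_force: [-0.1, -0.4, -0.8]
width: 0.601
```

```bash
cat >> h.py <<'E'
def upright(o=None):
    "rotation vector (tool axes) that makes tool z point down"
    o=o or get_obs(); d=R.from_quat(o["tool_rot"]).inv().apply([0,0,-1.]); return np.cross([0,0,1.],d)
def st(p):
    o=get_obs();q=R.from_quat(o["tool_rot"]).as_matrix()
    print("t%.2f"%o["clock"],o["position"].round(4),"yaw_y %.3f"%np.arctan2(q[1,1],q[0,1]),"F",o["wrist_force"].round(2),"w %.3f"%o["width"],"j6 %.2f"%o["qpos"][5],"go cm",totool(p,o).round(2),"upright",upright(o).round(4))
E
python3 -c "
from h import *
st([.5095,.1935,.118])"
```

```text
t1.65 [0.5087 0.1968 0.1623] yaw_y 1.194 F [-0.11 -0.36 -0.81] w 0.601 j6 -0.95 go cm [-0.23 -0.25  4.43] upright [-0.0064 -0.0078  0.    ]
```

Emit:
send_rows --rows '[{"tx": -0.2, "ty": -0.25, "tz": 1.5, "wx": -0.006, "wy": -0.008, "wz": 0, "gripper": 0.4}, {"tx": 0, "ty": 0, "tz": 1.5, "wx": 0, "wy": 0, "wz": 0, "gripper": 0.4}, {"tx": 0, "ty": 0, "tz": 1.4, "wx": 0, "wy": 0, "wz": 0, "gripper": 0.4}, {"tx": 0, "ty": 0, "tz": 0, "wx": 0, "wy": 0, "wz": 0, "gripper": 0.4}]'

```text
clock: 1.98
position: [0.5062, 0.1989, 0.119]
tool_rot: [0.184, 0.983, 0.001, -0.0]
wrist_force: [-0.4, -0.1, -0.1]
width: 0.599
```

```bash
python3 -c "
from h import *
st([.5095,.1935,.118])"
```

```text
t1.98 [0.5062 0.1989 0.119 ] yaw_y 1.200 F [-0.37 -0.14 -0.09] w 0.599 j6 -0.96 go cm [-0.51 -0.38  0.1 ] upright [ 0.0016 -0.0005  0.    ]
```

Emit:
send_rows --rows '[{"tx": -0.5, "ty": -0.4, "tz": 0.1, "wx": 0, "wy": 0, "wz": 0, "gripper": 0.4}, {"tx": 0, "ty": 0, "tz": 0, "wx": 0, "wy": 0, "wz": 0, "gripper": 0.4}]'

```text
clock: 2.15
position: [0.5087, 0.1949, 0.1194]
tool_rot: [0.183, 0.983, 0.001, -0.0]
wrist_force: [-0.2, -0.5, 0.4]
width: 0.597
```

```bash
python3 -c "
from h import *
st([.5095,.1935,.118])"
```

```text
t2.15 [0.5087 0.1949 0.1194] yaw_y 1.204 F [-0.18 -0.48  0.38] w 0.597 j6 -0.97 go cm [-0.13 -0.1   0.14] upright [ 0.002  -0.0004  0.    ]
```

Within 2 mm, so I'm closing on it.

Emit:
send_rows --rows '[{"tx": -0.1, "ty": -0.1, "tz": 0.1, "wx": 0, "wy": 0, "wz": 0, "gripper": 0.6}, {"tx": 0, "ty": 0, "tz": 0, "wx": 0, "wy": 0, "wz": 0, "gripper": 0.8}, {"tx": 0, "ty": 0, "tz": 0, "wx": 0, "wy": 0, "wz": 0, "gripper": 1}, {"tx": 0, "ty": 0, "tz": 0, "wx": 0, "wy": 0, "wz": 0, "gripper": 1}, {"tx": 0, "ty": 0, "tz": 0, "wx": 0, "wy": 0, "wz": 0, "gripper": 1}]'

```text
clock: 2.57
position: [0.5116, 0.1944, 0.1223]
tool_rot: [0.183, 0.983, 0.003, 0.003]
wrist_force: [0.3, 0.6, -0.2]
width: 0.281
```

```bash
python3 -c "
from h import *
st([.5095,.1935,.118])"
```

```text
t2.57 [0.5116 0.1944 0.1223] yaw_y 1.204 F [ 0.31  0.61 -0.2 ] w 0.281 j6 -0.97 go cm [ 0.17 -0.17  0.43] upright [ 0.0062  0.005  -0.    ]
```

Emit:
send_rows --rows '[{"tx": 0.2, "ty": -0.1, "tz": 0.4, "wx": 0.006, "wy": 0.005, "wz": 0, "gripper": 1}, {"tx": 0, "ty": 0, "tz": 0, "wx": 0, "wy": 0, "wz": 0, "gripper": 1}, {"tx": 0, "ty": 0, "tz": 0, "wx": 0, "wy": 0, "wz": 0, "gripper": 1}, {"tx": 0, "ty": 0, "tz": 0, "wx": 0, "wy": 0, "wz": 0, "gripper": 1}]'

```text
clock: 2.9
position: [0.5116, 0.1946, 0.1209]
tool_rot: [0.183, 0.983, 0.001, 0.003]
wrist_force: [0.5, 0.3, -0.7]
width: 0.227
```

```bash
python3 -c "
from h import *
st([.5095,.1935,.118])"
```

```text
t2.90 [0.5116 0.1946 0.1209] yaw_y 1.203 F [ 0.5   0.34 -0.67] w 0.227 j6 -0.97 go cm [ 0.16 -0.18  0.29] upright [ 0.003   0.0047 -0.    ]
```

Gripped (21–22 mm opening). Lifting.

Emit:
send_rows --rows '[{"tx": 0, "ty": 0, "tz": -1.5, "wx": 0.003, "wy": 0.005, "wz": 0, "gripper": 1}, {"tx": 0, "ty": 0, "tz": -2, "wx": 0, "wy": 0, "wz": 0, "gripper": 1}, {"tx": 0, "ty": 0, "tz": -2, "wx": 0, "wy": 0, "wz": 0, "gripper": 1}, {"tx": 0, "ty": 0, "tz": -2.5, "wx": 0, "wy": 0, "wz": 0, "gripper": 1}, {"tx": 0, "ty": 0, "tz": -2.5, "wx": 0, "wy": 0, "wz": 0, "gripper": 1}]'

```text
clock: 3.32
position: [0.5085, 0.1939, 0.2205]
tool_rot: [0.183, 0.983, -0.003, -0.007]
wrist_force: [0.5, -0.4, -1.9]
width: 0.226
```

Emit:
send_rows --rows '[{"tx": 0, "ty": 0, "tz": -2.5, "wx": 0, "wy": 0, "wz": 0, "gripper": 1}, {"tx": 0, "ty": 0, "tz": 0, "wx": 0, "wy": 0, "wz": 0, "gripper": 1}]'

```text
clock: 3.48
position: [0.5106, 0.1944, 0.25]
tool_rot: [0.183, 0.983, -0.001, -0.004]
wrist_force: [0.5, 0.3, -0.5]
width: 0.225
```

```bash
python3 -c "
from h import *
st([.6173,-.0851,.255])"
```

```text
t3.48 [0.5106 0.1944 0.25  ] yaw_y 1.203 F [ 0.53  0.27 -0.52] w 0.225 j6 -0.97 go cm [-20.01 -22.24  -0.55] upright [-0.0043 -0.0075  0.    ]
```

Emit:
send_rows --rows '[{"tx": -1, "ty": -1.1, "tz": -1.2, "wx": -0.004, "wy": -0.007, "wz": 0, "gripper": 1}, {"tx": -2, "ty": -2.2, "tz": -0.8, "wx": 0, "wy": 0, "wz": 0, "gripper": 1}, {"tx": -2.2, "ty": -2.5, "tz": 0, "wx": 0, "wy": 0, "wz": 0, "gripper": 1}, {"tx": -2.2, "ty": -2.5, "tz": 0, "wx": 0, "wy": 0, "wz": 0, "gripper": 1}, {"tx": -2.2, "ty": -2.5, "tz": 0, "wx": 0, "wy": 0, "wz": 0, "gripper": 1}]'

```text
clock: 3.9
position: [0.5591, 0.0616, 0.2658]
tool_rot: [0.177, 0.984, 0.001, -0.004]
wrist_force: [0.7, -0.1, -0.4]
width: 0.224
```

Emit:
send_rows --rows '[{"tx": -2.2, "ty": -2.5, "tz": 0, "wx": 0, "wy": 0, "wz": 0, "gripper": 1}, {"tx": -2.2, "ty": -2.5, "tz": 0, "wx": 0, "wy": 0, "wz": 0, "gripper": 1}, {"tx": -2.2, "ty": -2.5, "tz": 0, "wx": 0, "wy": 0, "wz": 0, "gripper": 1}, {"tx": -2, "ty": -2, "tz": 0, "wx": 0, "wy": 0, "wz": 0, "gripper": 1}, {"tx": 0, "ty": 0, "tz": 0, "wx": 0, "wy": 0, "wz": 0, "gripper": 1}]'

```text
clock: 4.32
position: [0.6064, -0.0689, 0.2549]
tool_rot: [0.18, 0.984, -0.0, -0.009]
wrist_force: [0.5, 0.3, -1.6]
width: 0.225
```

```bash
python3 -c "
from h import *
st([.6173,-.0851,.235])"
```

```text
t4.32 [ 0.6064 -0.0689  0.2549] yaw_y 1.210 F [ 0.54  0.3  -1.65] w 0.225 j6 -1.44 go cm [-1.63 -1.12  1.96] upright [-0.004  -0.0183  0.    ]
```

Emit:
send_rows --rows '[{"tx": -1.6, "ty": -1.1, "tz": 1, "wx": -0.004, "wy": -0.018, "wz": 0, "gripper": 1}, {"tx": 0, "ty": 0, "tz": 0.6, "wx": 0, "wy": 0, "wz": 0, "gripper": 1}, {"tx": 0, "ty": 0, "tz": 0, "wx": 0, "wy": 0, "wz": 0, "gripper": 1}]'

```text
clock: 4.57
position: [0.6158, -0.0862, 0.2325]
tool_rot: [0.182, 0.983, 0.001, -0.004]
wrist_force: [-0.2, -0.3, -0.4]
width: 0.231
```

Run:
```python
from h import *
st([.6173,-.0851,.235])
out=[]
for n in("scene","wrist"):
    c=calibration(n);im=cv2.cvtColor(read_camera(n),cv2.COLOR_RGB2BGR);cv2.imwrite(f"pics/{n}2.png",im)
    u=proj(c,[.6173,-.0851,.086]);x,y=(int(max(0,v)) for v in (u-[50,85])); w=100
    print(n,u,"crop",x,y,c if n=="wrist" else "")
    out.append(cv2.resize(im[y:y+150,x:x+100],(400,600),interpolation=2))
cv2.imwrite("pics/c2.png",np.hstack(out))
```

```text
t4.57 [ 0.6158 -0.0862  0.2325] yaw_y 1.205 F [-0.18 -0.25 -0.39] w 0.231 j6 -1.46 go cm [-0.1   0.16 -0.25] upright [ 0.0004 -0.0088  0.    ]
scene [261.88887227 231.16209554] crop 211 146 
wrist [253.38469868 188.49362686] crop 203 103 {'fx': 281.58836477427354, 'fy': 281.58836477427354, 'cx': 250.85328863660953, 'cy': 195.84887508954253, 'rvec': array([-2.41343899, -1.66399358, -0.20371582]), 'tvec': array([-0.136948  , -0.61864869,  0.27017854])}
```

View pics/c2.png

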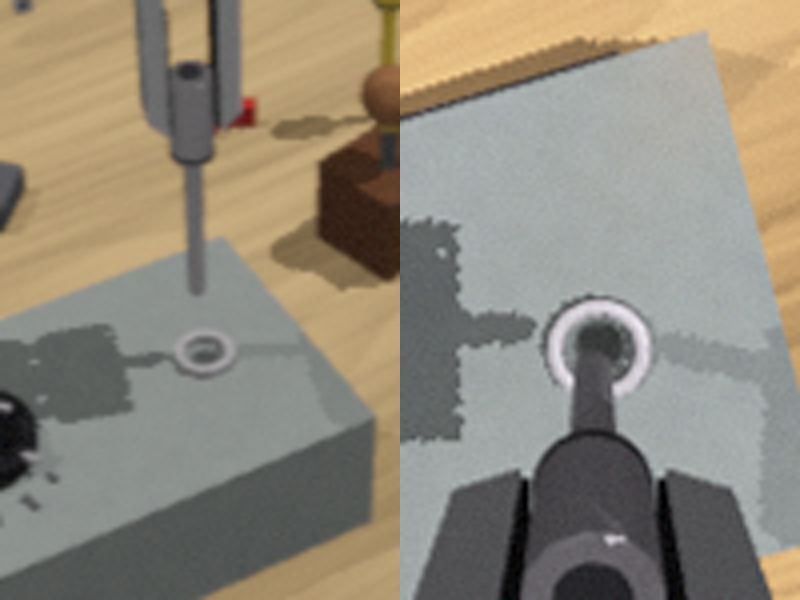

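Scene crop: the stem tip is at (196,293) and the collar centre at (205,353). Wrist crop: the collar centre is at (599,347) and the stem end near (593,350). Triangulating these.

Run:
```python
from h import *
cs=calibration("scene");cw=calibration("wrist")
S=lambda x,y:(211+(x+.5)/4-.5,146+(y+.5)/4-.5)
W=lambda x,y:(203+(x-400+.5)/4-.5,103+(y+.5)/4-.5)
print("collar scene",plane(cs,S(205,353),.086),"wrist",plane(cw,W(599,347),.086),"tri",tri(cs,S(205,353),cw,W(599,347)))
t=tri(cs,S(196,293),cw,W(593,352));print("tip",t, "wrist plane",plane(cw,W(593,352),t[2]))
print("tip at z.12 scene",plane(cs,S(196,292),.121),plane(cw,W(593,352),.121))
o=get_obs();print(o["position"])
# tool-axis line projected in scene crop
Rm=R.from_quat(o["tool_rot"])
for dz in(-.037,.013,.103+.0):
  p=o["position"]+Rm.apply([0,0,dz]);u=proj(cs,p);print(dz,p.round(4),(u-[211,146])*4, "w",(proj(cw,p)-[203,103])*4+[400,0])
```

```text
collar scene [ 0.62399365 -0.08951642  0.086     ] wrist [ 0.61870693 -0.08627541  0.086     ] tri [ 0.61969995 -0.08679404  0.08101428]
tip [ 0.61237601 -0.08627128  0.11764758] wrist plane [ 0.612624   -0.08584379  0.11764758]
tip at z.12 scene [ 0.61476774 -0.08790572  0.121     ] [ 0.61189536 -0.08556346  0.121     ]
[ 0.61623022 -0.08595316  0.23371248]
-0.037 [ 0.6165 -0.086   0.2707] [190.80335818  51.9830608 ] w [598.88229607 626.886143  ]
0.013 [ 0.6161 -0.0859  0.2207] [193.71415096 136.70724784] w [597.42486365 497.13829014]
0.103 [ 0.6156 -0.0857  0.1307] [198.48512745 275.57563655] w [596.02075491 372.13757527]
```

```bash
python3 -c "
from h import *
st([.622,-.087,.213])"
```

```text
t4.67 [ 0.6162 -0.086   0.2337] yaw_y 1.207 F [-0.58 -0.03 -1.33] w 0.229 j6 -1.46 go cm [-0.59  0.11  2.07] upright [ 0.     -0.0068  0.    ]
```

Emit:
send_rows --rows '[{"tx": -0.6, "ty": 0.1, "tz": 0.7, "wx": 0, "wy": -0.007, "wz": 0, "gripper": 1}, {"tx": 0, "ty": 0, "tz": 1.0, "wx": 0, "wy": 0, "wz": 0, "gripper": 1}, {"tx": 0, "ty": 0, "tz": 0, "wx": 0, "wy": 0, "wz": 0, "gripper": 1}]'

```text
clock: 4.92
position: [0.6224, -0.0842, 0.2164]
tool_rot: [0.18, 0.984, 0.0, 0.001]
wrist_force: [0.2, 0.0, -1.3]
width: 0.23
```

```bash
python3 -c "
from h import *
st([.622,-.087,.213])"
```

```text
t4.92 [ 0.6224 -0.0842  0.2164] yaw_y 1.210 F [ 0.17  0.01 -1.3 ] w 0.230 j6 -1.46 go cm [-0.06 -0.27  0.34] upright [ 0.0013  0.0018 -0.    ]
```

Emit:
send_rows --rows '[{"tx": 0, "ty": -0.3, "tz": 0.4, "wx": 0, "wy": 0, "wz": 0, "gripper": 1}, {"tx": 0, "ty": 0, "tz": 0, "wx": 0, "wy": 0, "wz": 0, "gripper": 1}]'

```text
clock: 5.08
position: [0.6209, -0.0857, 0.2117]
tool_rot: [0.179, 0.984, 0.001, 0.001]
wrist_force: [0.0, 0.6, 0.1]
width: 0.224
```

Run:
```python
from h import *
st([.622,-.087,.213])
out=[]
for n,x,y in(("scene",237,166),("wrist",225,140)):
    im=cv2.cvtColor(read_camera(n),cv2.COLOR_RGB2BGR)
    out.append(cv2.resize(im[y:y+75,x:x+50],(400,600),interpolation=2))
cv2.imwrite("pics/c3.png",np.hstack(out))
```

```text
t5.08 [ 0.6209 -0.0857  0.2117] yaw_y 1.212 F [0.01 0.61 0.09] w 0.224 j6 -1.46 go cm [-0.15 -0.08 -0.13] upright [ 0.0013  0.0011 -0.    ]
```

View pics/c3.png

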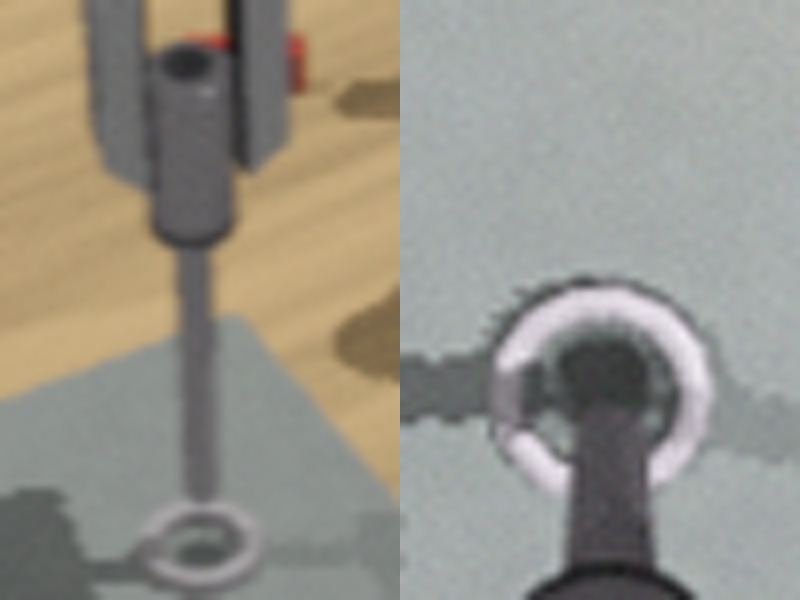

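Scene crop: the tip is at (202,497) over the collar centre (201,545). Wrist crop: the stem's far edge is at (611,405) and the collar centre at (603,388). Converting to an offset.

Run:
```python
from h import *
cs=calibration("scene");cw=calibration("wrist")
S=lambda x,y:(237+(x+.5)/8-.5,166+(y+.5)/8-.5)
W=lambda x,y:(225+(x-400+.5)/8-.5,140+(y+.5)/8-.5)
st([.622,-.087,.213])
z=get_obs()["position"][2]-.111
print("tip z",z)
print("scene: collar",plane(cs,S(201,545),.086),"tip front-edge",plane(cs,S(202,500),z))
print("wrist: collar",plane(cw,W(603,388),.086),"far edge",plane(cw,W(611,405),z))
# where would a tip directly above the collar, and its far edge, appear?
p=plane(cw,W(603,388),.086)
for d in([0,0],[.0035,0],[0,.0035]):
  print(d,(proj(cw,[p[0]+d[0],p[1]+d[1],z])-[225,140])*8+[400,0],)
p=plane(cs,S(201,545),.086)
for d in([0,0],[.0035,0],[0,.0035]): print((proj(cs,[p[0]+d[0],p[1]+d[1],z])-[237,166])*8)
```

```text
t5.18 [ 0.6217 -0.0857  0.2129] yaw_y 1.211 F [ 0.05 -0.28 -1.2 ] w 0.228 j6 -1.46 go cm [-0.08 -0.11 -0.01] upright [ 0.0021  0.0032 -0.    ]
tip z 0.10186924647964286
scene: collar [ 0.62331157 -0.0895337   0.086     ] tip front-edge [ 0.62350591 -0.0888741   0.10186925]
wrist: collar [ 0.61853421 -0.08665121  0.086     ] far edge [ 0.61760776 -0.08513515  0.10186925]
[0, 0] [599.23628107 411.767808  ]
[0.0035, 0] [608.49358028 435.71838921]
[0, 0.0035] [623.98991993 402.75908908]
[195.92987779 497.08619268]
[203.42407933 504.91155437]
[207.35028637 491.68271966]
```

The wrist view puts the tip about 3 mm too far in +x, so the target TCP is roughly the collar centre (0.6188, -0.0865). I'm correcting, then descending in small steps while watching force.

Emit:
send_rows --rows '[{"tx": 0.3, "ty": -0.2, "tz": 0, "wx": 0.002, "wy": 0.003, "wz": 0, "gripper": 1}, {"tx": 0, "ty": 0, "tz": 0.4, "wx": 0, "wy": 0, "wz": 0, "gripper": 1}, {"tx": 0, "ty": 0, "tz": 0, "wx": 0, "wy": 0, "wz": 0, "gripper": 1}]'

```text
clock: 5.43
position: [0.6183, -0.0867, 0.2096]
tool_rot: [0.179, 0.984, -0.0, 0.001]
wrist_force: [0.7, -0.3, -1.9]
width: 0.218
```

```bash
python3 -c "
from h import *
st([.6188,-.0865,.19])"
```

```text
t5.43 [ 0.6183 -0.0867  0.2096] yaw_y 1.211 F [ 0.69 -0.32 -1.91] w 0.218 j6 -1.46 go cm [-0.04  0.04  1.96] upright [ 0.0001  0.0019 -0.    ]
```

Emit:
send_rows --rows '[{"tx": 0, "ty": 0, "tz": 1.0, "wx": 0, "wy": 0, "wz": 0, "gripper": 1}, {"tx": 0, "ty": 0, "tz": 1.0, "wx": 0, "wy": 0, "wz": 0, "gripper": 1}, {"tx": 0, "ty": 0, "tz": 0, "wx": 0, "wy": 0, "wz": 0, "gripper": 1}]'

```text
clock: 5.68
position: [0.6186, -0.087, 0.1885]
tool_rot: [0.179, 0.984, -0.0, 0.002]
wrist_force: [-0.5, -0.0, -1.3]
width: 0.222
```

```bash
python3 -c "
from h import *
st([.6188,-.0865,.18])"
```

```text
t5.68 [ 0.6186 -0.087   0.1885] yaw_y 1.211 F [-0.49 -0.04 -1.32] w 0.222 j6 -1.46 go cm [-0.    0.05  0.85] upright [ 0.0003  0.0036 -0.    ]
```

Emit:
send_rows --rows '[{"tx": 0, "ty": 0.05, "tz": 0.7, "wx": 0, "wy": 0.003, "wz": 0, "gripper": 1}, {"tx": 0, "ty": 0, "tz": 0.7, "wx": 0, "wy": 0, "wz": 0, "gripper": 1}, {"tx": 0, "ty": 0, "tz": 0, "wx": 0, "wy": 0, "wz": 0, "gripper": 1}]'

```text
clock: 5.93
position: [0.6182, -0.0863, 0.1718]
tool_rot: [0.179, 0.984, 0.0, -0.001]
wrist_force: [-0.4, -0.3, -0.9]
width: 0.228
```

```bash
python3 -c "
from h import *
st([.6188,-.0865,.13])"
```

```text
t5.93 [ 0.6182 -0.0863  0.1718] yaw_y 1.211 F [-0.39 -0.26 -0.93] w 0.228 j6 -1.46 go cm [-0.07  0.01  4.18] upright [ 0.0001 -0.0018  0.    ]
```

In the well with no contact force, so I'm continuing down.

Emit:
send_rows --rows '[{"tx": 0, "ty": 0, "tz": 1.0, "wx": 0, "wy": 0, "wz": 0, "gripper": 1}, {"tx": 0, "ty": 0, "tz": 1.0, "wx": 0, "wy": 0, "wz": 0, "gripper": 1}, {"tx": 0, "ty": 0, "tz": 1.0, "wx": 0, "wy": 0, "wz": 0, "gripper": 1}, {"tx": 0, "ty": 0, "tz": 0, "wx": 0, "wy": 0, "wz": 0, "gripper": 1}]'

```text
clock: 6.27
position: [0.6181, -0.0863, 0.1382]
tool_rot: [0.179, 0.984, 0.0, -0.001]
wrist_force: [-0.4, -0.2, -0.7]
width: 0.225
```

```bash
python3 -c "
from h import *
st([.6188,-.0865,.13])"
```

```text
t6.27 [ 0.6181 -0.0863  0.1382] yaw_y 1.211 F [-0.4  -0.25 -0.74] w 0.225 j6 -1.46 go cm [-0.08  0.01  0.82] upright [ 0.0001 -0.0023  0.    ]
```

Emit:
send_rows --rows '[{"tx": 0, "ty": 0, "tz": 0.7, "wx": 0, "wy": 0, "wz": 0, "gripper": 1}, {"tx": 0, "ty": 0, "tz": 0.1, "wx": 0, "wy": 0, "wz": 0, "gripper": 1}, {"tx": 0, "ty": 0, "tz": 0, "wx": 0, "wy": 0, "wz": 0, "gripper": 0.5}, {"tx": 0, "ty": 0, "tz": 0, "wx": 0, "wy": 0, "wz": 0, "gripper": 0.5}, {"tx": 0, "ty": 0, "tz": 0, "wx": 0, "wy": 0, "wz": 0, "gripper": 0.5}]'

```text
clock: 6.68
position: [0.6185, -0.0864, 0.1289]
tool_rot: [0.179, 0.984, 0.0, -0.001]
wrist_force: [0.6, -0.2, 0.1]
width: 0.405
```

```bash
python3 -c "
from h import *
st([.6188,-.0865,.13])"
```

```text
t6.68 [ 0.6185 -0.0864  0.1289] yaw_y 1.211 F [ 0.58 -0.19  0.12] w 0.405 j6 -1.46 go cm [-0.04  0.   -0.11] upright [ 0.0001 -0.002   0.    ]
```

Emit:
send_rows --rows '[{"tx": 0, "ty": 0, "tz": 0, "wx": 0, "wy": 0, "wz": 0, "gripper": 0.5}, {"tx": 0, "ty": 0, "tz": 0, "wx": 0, "wy": 0, "wz": 0, "gripper": 0.5}, {"tx": 0, "ty": 0, "tz": -1.0, "wx": 0, "wy": 0, "wz": 0, "gripper": 0.5}, {"tx": 0, "ty": 0, "tz": -2.0, "wx": 0, "wy": 0, "wz": 0, "gripper": 0.5}, {"tx": 0, "ty": 0, "tz": -2.5, "wx": 0, "wy": 0, "wz": 0, "gripper": 0.5}]'

```text
clock: 7.1
position: [0.6158, -0.0858, 0.1828]
tool_rot: [0.179, 0.984, 0.001, -0.005]
wrist_force: [0.1, 0.3, 0.5]
width: 0.499
```

Emit:
send_rows --rows '[{"tx": 0, "ty": 0, "tz": -2.0, "wx": 0, "wy": 0, "wz": 0, "gripper": 0.5}, {"tx": 0, "ty": 0, "tz": 0, "wx": 0, "wy": 0, "wz": 0, "gripper": 0.5}]'

```text
clock: 7.27
position: [0.6187, -0.0865, 0.2102]
tool_rot: [0.179, 0.984, 0.0, -0.0]
wrist_force: [-0.1, -0.2, 0.8]
width: 0.502
```

Run:
```python
from h import *
st([.607,-.216,.19])
out=[]
for n,x,y in(("scene",170,150),("top",270,140)):
    im=cv2.cvtColor(read_camera(n),cv2.COLOR_RGB2BGR);cv2.imwrite(f"pics/{n}4.png",im)
    out.append(cv2.resize(im[y:y+150,x:x+100],(400,600),interpolation=2))
cv2.imwrite("pics/c4.png",np.hstack(out))
```

```text
t7.27 [ 0.6187 -0.0865  0.2102] yaw_y 1.211 F [-0.13 -0.23  0.78] w 0.502 j6 -1.46 go cm [ -3.47 -12.53   2.02] upright [ 0.0002 -0.0007  0.    ]
```

View pics/c4.png

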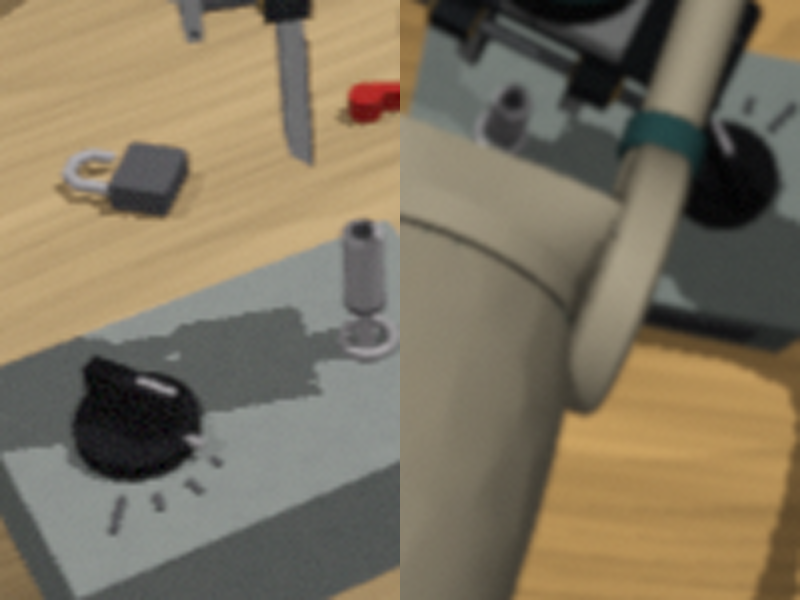

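The probe stands seated and released, with the handle just above the collar. The dial is still at rest. Moving to the dial.

Emit:
send_rows --rows '[{"tx": -0.7, "ty": -2.5, "tz": 0, "wx": 0, "wy": 0, "wz": 0, "gripper": 0.5}, {"tx": -0.7, "ty": -2.5, "tz": 0, "wx": 0, "wy": 0, "wz": 0, "gripper": 0.5}, {"tx": -0.7, "ty": -2.5, "tz": 0, "wx": 0, "wy": 0, "wz": 0, "gripper": 0.5}, {"tx": -0.7, "ty": -2.5, "tz": 0, "wx": 0, "wy": 0, "wz": 0, "gripper": 0.5}, {"tx": -0.5, "ty": -2, "tz": 0, "wx": 0, "wy": 0, "wz": 0, "gripper": 0.5}]'

```text
clock: 7.78
position: [0.6022, -0.207, 0.1991]
tool_rot: [0.175, 0.985, 0.003, -0.009]
wrist_force: [0.2, -0.2, 0.5]
width: 0.497
```

Emit:
send_rows --rows '[{"tx": 0, "ty": 0, "tz": 0, "wx": 0, "wy": 0, "wz": -0.11, "gripper": 0.5}, {"tx": 0, "ty": 0, "tz": 0, "wx": 0, "wy": 0, "wz": -0.11, "gripper": 0.5}, {"tx": 0, "ty": 0, "tz": 0, "wx": 0, "wy": 0, "wz": -0.11, "gripper": 0.5}, {"tx": 0, "ty": 0, "tz": 0, "wx": 0, "wy": 0, "wz": -0.11, "gripper": 0.5}, {"tx": 0, "ty": 0, "tz": 0, "wx": 0, "wy": 0, "wz": -0.11, "gripper": 0.5}]'

```text
clock: 8.2
position: [0.5961, -0.2122, 0.1884]
tool_rot: [-0.107, 0.994, 0.009, -0.015]
wrist_force: [-0.6, -0.1, -0.2]
width: 0.501
```

Emit:
send_rows --rows '[{"tx": 0, "ty": 0, "tz": 0, "wx": 0, "wy": 0, "wz": -0.11, "gripper": 0.5}, {"tx": 0, "ty": 0, "tz": 0, "wx": 0, "wy": 0, "wz": -0.11, "gripper": 0.5}, {"tx": 0, "ty": 0, "tz": 0, "wx": 0, "wy": 0, "wz": -0.11, "gripper": 0.5}, {"tx": 0, "ty": 0, "tz": 0, "wx": 0, "wy": 0, "wz": 0, "gripper": 0.5}]'

```text
clock: 8.53
position: [0.5919, -0.2107, 0.1804]
tool_rot: [-0.278, 0.96, 0.016, -0.018]
wrist_force: [0.3, 0.4, -0.1]
width: 0.501
```

Run:
```python
from h import *
st([.607,-.216,.19])
c=calibration("wrist");im=cv2.cvtColor(read_camera("wrist"),cv2.COLOR_RGB2BGR);cv2.imwrite("pics/w5.png",im)
u=proj(c,[.607,-.216,.12]);x,y=(int(v) for v in u-[66,60]);print(u,x,y,{k:(np.array(v).tolist()) for k,v in c.items()})
cv2.imwrite("pics/c5.png",cv2.resize(im[y:y+100,x:x+133],(798,600),interpolation=2))
```

```text
t8.53 [ 0.5919 -0.2107  0.1804] yaw_y 2.134 F [ 0.3   0.44 -0.09] w 0.501 j6 -2.59 go cm [-0.97 -1.22 -1.04] upright [ 0.0402 -0.0267  0.    ]
[234.31056451 221.51819272] 168 161 {'fx': 281.58836477427354, 'fy': 281.58836477427354, 'cx': 250.85328863660953, 'cy': 195.84887508954253, 'rvec': [-1.477198176455515, -2.6674250600749527, -0.3337961793128525], 'tvec': [0.486920348786312, -0.39593453260982847, 0.2997098733985525]}
```

View pics/c5.png

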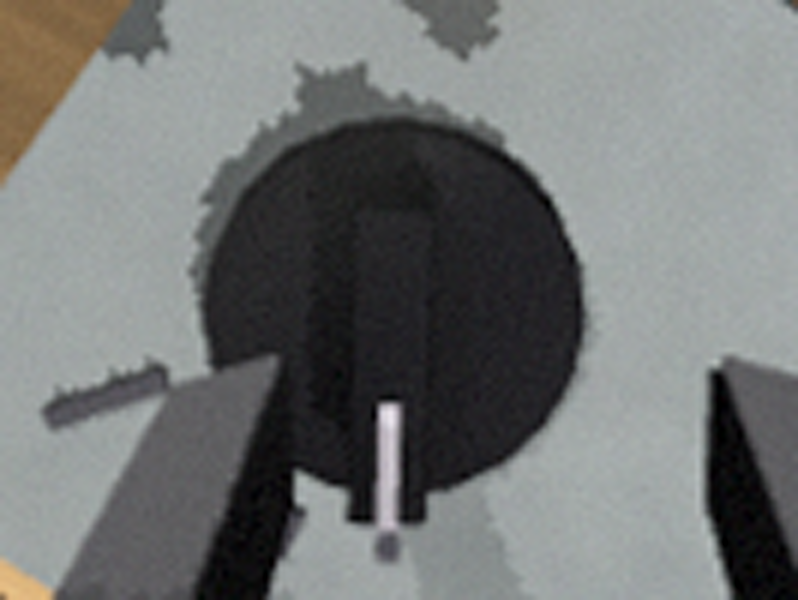

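The wrist crop shows the bar's top face from (393,207) to (386,520), running straight up the image so the jaws are aligned. The disc centre is near (394,306).

Run:
```python
from h import *
c=calibration("wrist")
W=lambda x,y:(168+(x+.5)/6-.5,161+(y+.5)/6-.5)
a,b=plane(c,W(393,207),.12),plane(c,W(386,520),.12)
print(a,b,(a+b)/2,np.arctan2(*(b-a)[1::-1]),np.linalg.norm(b-a),"disc",plane(c,W(394,306),.092))
m=(a+b)/2
st([m[0],m[1],.15])
```

```text
[ 0.58644995 -0.22950279  0.12      ] [ 0.62883138 -0.20500245  0.12      ] [ 0.60764067 -0.21725262  0.12      ] 0.5241545201165031 0.04895357235538494 disc [ 0.60643614 -0.21784474  0.092     ]
t8.58 [ 0.5917 -0.2105  0.1801] yaw_y 2.130 F [-0.84 -0.15  0.04] w 0.495 j6 -2.58 go cm [-1.08 -1.54  2.92] upright [ 0.0408 -0.0272  0.    ]
```

Emit:
send_rows --rows '[{"tx": 0, "ty": 0, "tz": 0, "wx": 0.04, "wy": -0.027, "wz": 0.035, "gripper": 0.5}, {"tx": 0, "ty": 0, "tz": 0, "wx": 0, "wy": 0, "wz": 0, "gripper": 0.5}, {"tx": -1.0, "ty": -1.5, "tz": 0, "wx": 0, "wy": 0, "wz": 0, "gripper": 0.5}, {"tx": 0, "ty": 0, "tz": 0, "wx": 0, "wy": 0, "wz": 0, "gripper": 0.5}]'

```text
clock: 8.92
position: [0.606, -0.2177, 0.1764]
tool_rot: [-0.254, 0.967, 0.002, -0.003]
wrist_force: [1.2, -0.8, 0.5]
width: 0.498
```

```bash
python3 -c "
from h import *
st([.607,-.2175,.14])"
```

```text
t8.92 [ 0.606  -0.2177  0.1764] yaw_y 2.085 F [ 1.18 -0.8   0.49] w 0.498 j6 -2.54 go cm [-0.12 -0.06  3.64] upright [ 0.0053 -0.0043  0.    ]
```

Emit:
send_rows --rows '[{"tx": -0.1, "ty": -0.05, "tz": 1.5, "wx": 0.005, "wy": -0.004, "wz": 0, "gripper": 0.5}, {"tx": 0, "ty": 0, "tz": 2, "wx": 0, "wy": 0, "wz": 0, "gripper": 0.5}, {"tx": 0, "ty": 0, "tz": 1.8, "wx": 0, "wy": 0, "wz": 0, "gripper": 0.5}, {"tx": 0, "ty": 0, "tz": 0, "wx": 0, "wy": 0, "wz": 0, "gripper": 0.5}]'

```text
clock: 9.25
position: [0.6066, -0.2173, 0.1218]
tool_rot: [-0.253, 0.968, 0.001, -0.001]
wrist_force: [0.1, 0.6, -0.7]
width: 0.501
```

```bash
python3 -c "
from h import *
st([.607,-.2175,.099])"
```

```text
t9.25 [ 0.6066 -0.2173  0.1218] yaw_y 2.081 F [ 0.1   0.55 -0.69] w 0.501 j6 -2.53 go cm [-0.03 -0.05  2.28] upright [ 0.0021 -0.0015  0.    ]
```

Emit:
send_rows --rows '[{"tx": 0, "ty": -0.05, "tz": 1.2, "wx": 0, "wy": 0, "wz": -0.01, "gripper": 0.5}, {"tx": 0, "ty": 0, "tz": 0.9, "wx": 0, "wy": 0, "wz": 0, "gripper": 0.5}, {"tx": 0, "ty": 0, "tz": 0, "wx": 0, "wy": 0, "wz": 0, "gripper": 1}, {"tx": 0, "ty": 0, "tz": 0, "wx": 0, "wy": 0, "wz": 0, "gripper": 1}, {"tx": 0, "ty": 0, "tz": 0, "wx": 0, "wy": 0, "wz": 0, "gripper": 1}]'

```text
clock: 9.67
position: [0.6061, -0.2173, 0.1011]
tool_rot: [-0.256, 0.967, 0.002, -0.002]
wrist_force: [0.3, 0.1, -0.3]
width: 0.325
```

Emit:
send_rows --rows '[{"tx": 0, "ty": 0, "tz": 0, "wx": 0, "wy": 0, "wz": 0, "gripper": 1}, {"tx": 0, "ty": 0, "tz": 0, "wx": 0, "wy": 0, "wz": 0, "gripper": 1}, {"tx": 0, "ty": 0, "tz": 0, "wx": 0, "wy": 0, "wz": 0, "gripper": 1}]'

```text
clock: 9.92
position: [0.607, -0.2174, 0.1034]
tool_rot: [-0.256, 0.967, 0.001, -0.001]
wrist_force: [0.8, -0.7, -3.6]
width: 0.124
```

```bash
python3 -c "
from h import *
st([.607,-.2175,.099])"
```

```text
t9.92 [ 0.607  -0.2174  0.1034] yaw_y 2.089 F [ 0.83 -0.7  -3.64] w 0.124 j6 -2.54 go cm [ 0.01 -0.01  0.44] upright [ 0.0024 -0.0012  0.    ]
```

The bar is gripped (12 mm opening). Turning clockwise in stages, correcting drift between them.

Emit:
send_rows --rows '[{"tx": 0, "ty": 0, "tz": 0.3, "wx": 0, "wy": 0, "wz": 0.08, "gripper": 1}, {"tx": 0, "ty": 0, "tz": 0, "wx": 0, "wy": 0, "wz": 0.08, "gripper": 1}, {"tx": 0, "ty": 0, "tz": 0, "wx": 0, "wy": 0, "wz": 0.08, "gripper": 1}]'

```text
clock: 10.17
position: [0.6067, -0.2167, 0.1034]
tool_rot: [-0.134, 0.991, 0.001, -0.001]
wrist_force: [1.4, 0.7, -4.6]
width: 0.123
```

```bash
python3 -c "
from h import *
st([.607,-.2175,.101])"
```

```text
t10.17 [ 0.6067 -0.2167  0.1034] yaw_y 1.840 F [ 1.41  0.66 -4.6 ] w 0.123 j6 -2.29 go cm [-0.   -0.09  0.24] upright [ 0.0018 -0.0008  0.    ]
```

Emit:
send_rows --rows '[{"tx": 0, "ty": 0, "tz": 0.1, "wx": 0, "wy": 0, "wz": 0.08, "gripper": 1}, {"tx": 0, "ty": 0, "tz": 0, "wx": 0, "wy": 0, "wz": 0.08, "gripper": 1}, {"tx": 0, "ty": 0, "tz": 0, "wx": 0, "wy": 0, "wz": 0.08, "gripper": 1}, {"tx": 0, "ty": 0, "tz": 0, "wx": 0, "wy": 0, "wz": 0.08, "gripper": 1}, {"tx": 0, "ty": 0, "tz": 0.1, "wx": 0, "wy": 0, "wz": 0.08, "gripper": 1}]'

```text
clock: 10.58
position: [0.6067, -0.2154, 0.1033]
tool_rot: [0.075, 0.997, 0.001, -0.0]
wrist_force: [-1.4, 2.2, 7.6]
width: 0.13
```

```bash
python3 -c "
from h import *
st([.607,-.2175,.101])"
```

```text
t10.58 [ 0.6067 -0.2154  0.1033] yaw_y 1.421 F [-1.42  2.22  7.65] w 0.130 j6 -1.87 go cm [-0.06 -0.2   0.23] upright [ 0.0024 -0.0007  0.    ]
```

Emit:
send_rows --rows '[{"tx": 0, "ty": -0.1, "tz": 0, "wx": 0, "wy": 0, "wz": 0.08, "gripper": 1}, {"tx": 0, "ty": -0.05, "tz": 0, "wx": 0, "wy": 0, "wz": 0.08, "gripper": 1}, {"tx": 0, "ty": 0, "tz": 0, "wx": 0, "wy": 0, "wz": 0.08, "gripper": 1}, {"tx": 0, "ty": 0, "tz": 0, "wx": 0, "wy": 0, "wz": 0.08, "gripper": 1}, {"tx": 0, "ty": 0, "tz": 0, "wx": 0, "wy": 0, "wz": 0.08, "gripper": 1}]'

```text
clock: 11.0
position: [0.6071, -0.2142, 0.1034]
tool_rot: [0.281, 0.96, 0.003, -0.0]
wrist_force: [0.3, 0.5, -1.3]
width: 0.126
```

```bash
python3 -c "
from h import *
st([.607,-.2175,.101])"
```

```text
t11.00 [ 0.6071 -0.2142  0.1034] yaw_y 1.001 F [ 0.27  0.49 -1.3 ] w 0.126 j6 -1.45 go cm [-0.17 -0.28  0.24] upright [ 0.0057 -0.0022  0.    ]
```

Emit:
send_rows --rows '[{"tx": -0.1, "ty": -0.1, "tz": 0, "wx": 0, "wy": 0, "wz": 0.06, "gripper": 1}, {"tx": 0, "ty": 0, "tz": 0, "wx": 0, "wy": 0, "wz": 0.045, "gripper": 1}, {"tx": 0, "ty": 0, "tz": 0, "wx": 0, "wy": 0, "wz": 0, "gripper": 1}]'

```text
clock: 11.25
position: [0.6073, -0.2139, 0.1034]
tool_rot: [0.334, 0.943, 0.004, -0.001]
wrist_force: [-0.6, 0.1, -2.9]
width: 0.122
```

Run:
```python
from h import *
st([.607,-.2175,.101])
out=[]
for n,x,y in(("scene",170,150),("wrist",200,150)):
    c=calibration(n);im=cv2.cvtColor(read_camera(n),cv2.COLOR_RGB2BGR);cv2.imwrite(f"pics/{n}6.png",im)
    out.append(cv2.resize(im[y:y+150,x:x+100],(400,600),interpolation=2))
cv2.imwrite("pics/c6.png",np.hstack(out))
```

```text
t11.25 [ 0.6073 -0.2139  0.1034] yaw_y 0.890 F [-0.65  0.09 -2.88] w 0.122 j6 -1.34 go cm [-0.21 -0.3   0.23] upright [ 0.0069 -0.0045  0.    ]
```

View pics/c6.png

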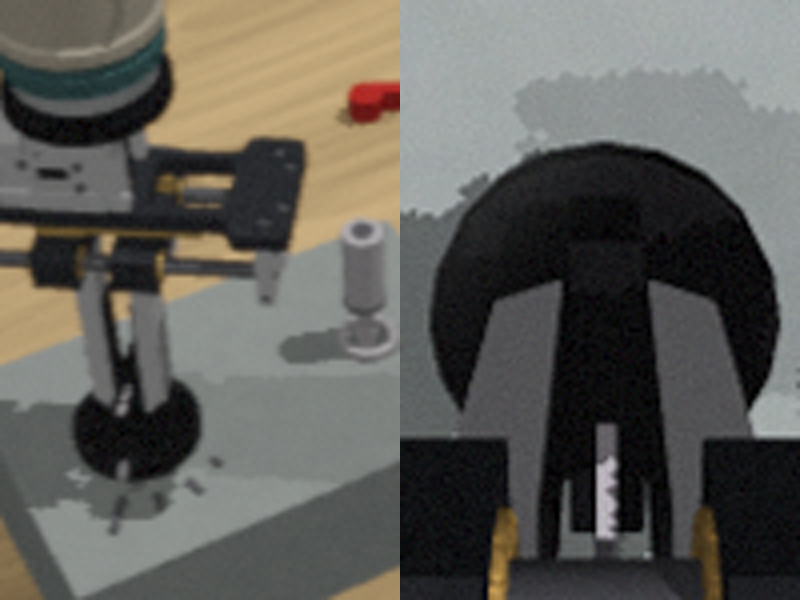

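Scene crop: the pointer is at (122,470), lined up towards the long mark at (118,515), and the probe is still seated. Checking the angle numerically.

Run:
```python
from h import *
c=calibration("scene")
S=lambda x,y:(170+(x+.5)/4-.5,150+(y+.5)/4-.5)
ctr=np.array([.607,-.2175])+[.0049,-.003]
for n,uv,z in(("disc",(138,424),.092),("pointer",(122,470),.092),("mark3",(118,515),.08),("mark2",(157,501),.08),("mark1",(194,487),.08)):
    p=plane(c,S(*uv),z);d=p[:2]-ctr;print(n,p.round(4),"r %.4f"%np.hypot(*d),"dial angle %.3f"%(.524-np.arctan2(d[1],d[0])))
print("bar grip angle from tool:",.524+np.pi/2-.890)
o=get_obs();print(o["ft_torque"],o["joint_vel"].round(4));st([.607,-.2175,.101])
```

```text
disc [ 0.6154 -0.2192  0.092 ] r 0.0037 dial angle 0.167
pointer [ 0.6375 -0.2396  0.092 ] r 0.0320 dial angle 1.165
mark3 [ 0.6515 -0.2505  0.08  ] r 0.0496 dial angle 1.172
mark2 [ 0.6543 -0.231   0.08  ] r 0.0437 dial angle 0.766
mark1 [ 0.6567 -0.212   0.08  ] r 0.0456 dial angle 0.337
bar grip angle from tool: 1.2047963267948965
[-0.22093344  0.04016091  0.07662667] [ 0.0013  0.0005  0.0019  0.0015  0.002  -0.0007]
t11.35 [ 0.6073 -0.2139  0.1034] yaw_y 0.892 F [ 0.58  0.92 -2.42] w 0.124 j6 -1.35 go cm [-0.2  -0.3   0.24] upright [ 0.007  -0.0045  0.    ]
```

The pointer, the mark and the tool angle all agree, to within 0.01 rad (pointer vs mark) and 0.04 rad (tool vs picture). Holding for over 0.4 s before handing in.

Emit:
send_rows --rows '[{"tx": 0, "ty": 0, "tz": 0, "wx": 0, "wy": 0, "wz": 0, "gripper": 1}, {"tx": 0, "ty": 0, "tz": 0, "wx": 0, "wy": 0, "wz": 0, "gripper": 1}, {"tx": 0, "ty": 0, "tz": 0, "wx": 0, "wy": 0, "wz": 0.005, "gripper": 1}, {"tx": 0, "ty": 0, "tz": 0, "wx": 0, "wy": 0, "wz": 0, "gripper": 1}, {"tx": 0, "ty": 0, "tz": 0, "wx": 0, "wy": 0, "wz": 0, "gripper": 1}]'

```text
clock: 11.77
position: [0.6073, -0.2139, 0.1034]
tool_rot: [0.334, 0.942, 0.004, -0.001]
wrist_force: [0.4, 0.8, -1.0]
width: 0.124
```

Emit:
send_rows --rows '[{"tx": 0, "ty": 0, "tz": 0, "wx": 0, "wy": 0, "wz": 0, "gripper": 1}, {"tx": 0, "ty": 0, "tz": 0, "wx": 0, "wy": 0, "wz": 0, "gripper": 1}]'

```text
clock: 11.93
position: [0.6073, -0.2139, 0.1034]
tool_rot: [0.334, 0.943, 0.004, -0.001]
wrist_force: [0.4, -0.0, -1.2]
width: 0.125
```

Run:
```python
from h import *
st([.607,-.2175,.101])
im=cv2.cvtColor(read_camera("scene"),cv2.COLOR_RGB2BGR);cv2.imwrite("pics/s7.png",im)
d=cv2.absdiff(im,cv2.imread("pics/scene6.png"))[245:290,180:235];print("changed px",(d.max(2)>40).sum())
st([.607,-.2175,.101])
```

```text
t11.93 [ 0.6073 -0.2139  0.1034] yaw_y 0.889 F [ 0.4  -0.02 -1.18] w 0.125 j6 -1.34 go cm [-0.21 -0.3   0.23] upright [ 0.0069 -0.0046  0.    ]
changed px 0
t11.98 [ 0.6073 -0.2139  0.1034] yaw_y 0.889 F [ 0.92  0.28 -1.65] w 0.125 j6 -1.34 go cm [-0.21 -0.3   0.23] upright [ 0.0069 -0.0046  0.    ]
```

Steady, so I'm handing in.

```bash
python3 -c "
from rig import close_job
print(close_job())"
```

```text
the job is handed in; nothing more can be done
None
```

I moved the steel probe from the rack into the checker's well and let go of it. I then turned the dial clockwise to the third mark and handed in while still gripping it, at about 12 s of the 56 s. `close_job` gives no verdict, so I don't know how it was judged.

**Last checks:**
- **Dial angle:** the gripper's turn gives 1.20 rad. In the scene picture the pointer is at 1.165 rad and the long mark at 1.172 rad.
- **Dial hold:** the tool stayed still over the last 0.6 s, and the picture around the dial did not change. The grip opening matched the 12 mm bar.
- **Probe:** it stands upright in the well with its handle just above the collar, clear of the fingers.

**Disagreements:**
- **Camera offset:** the scene camera read about 5 mm off from the wrist camera in x, so I used the wrist camera for positions and the scene camera only for relative ones.
- **Tool offset:** the tool ended about 3.5 mm sideways of the measured dial axis. The force was only a few newtons, so I left it.
- **Not checked:** I saw no sign that the awl or the other bench items moved, but I did not measure them again at the end.

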